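Clamp a lamp bracket in the drill jig with its eccentric lock

TASK

Clamp the black lamp bracket in the drill jig, pushing with the fingers and gripping nothing: turn the cam lever fully round to its low-point stop, push the follower slide forward by its push plate until its jaw seats the bracket firmly against the stop block, then swing the lever fully back so the cam locks behind the roller and holds the bracket tight. Only the slide may move the bracket: keep your hand off it, and leave the spare bracket, the cup and the screwdriver where they are.

Things in the scene. Friction and masses are not known exactly. Their poses are not given: they have to be found in the camera images.
- jig: Drill jig screwed to the bench: grey base plate 260 x 168 x 16 mm, in the jig frame x -135 to 125 mm, y -63 to 105 mm; its top is at z 16 mm. Origin on the bench, under the slide's centre line and level with the cam pivot. x points forward, the way the slide travels, y to the left, z up. Dark gib strips at y +-36 mm beside the slide reach z 28 mm.
- cam_pivot (a point): On the cam's upright pivot axis at mid-height of the lever (z 52.5 mm), 73 mm left of the slide's centre line. An eccentric steel disc of 24 mm radius, centre 9 mm off the pivot, turns here at z 30 to 42 mm; a red dot marks its high side. Two thin dowel pins 31 mm from the pivot, up to z 59 mm, stand at the ends of the lever's swing.
- lever_grip (a point): On the cam lever, 80 mm from the pivot, mid-height (z 52.5 mm). The lever is a level bar with red plastic grip scales from 46 to 108 mm from the pivot, 20 mm thick sideways and 20 mm high (z 42 to 63 mm). Below the grip is only the base plate or bench; on its inner side, towards the slide or stop block, at least 35 mm are free at both ends of the swing, on its outer side all is free.
- cam (a joint): Lever angle, rad. 0 = locked: lever points back, slightly left (165 deg anticlockwise from jig x, seen from above). Grows clockwise, out to the left and on to 2.62 = low point at its stop, pointing forward, slightly left (15 deg): heading = 165 deg - angle. Starts at 0 to 0.35. Stays where left; takes about 1.5 N at the grip, about 5 N in the last 0.15 rad of locking on a seated bracket.
- follower (a joint): Position of the follower slide along jig x, m. 0 = fully back; starts at 0 to 0.015; about 0.064 with the bracket seated on the stop block. Takes about 3 N. Its brass roller (16 mm across, 42 mm left of the centre line) meets the cam's high side at about 0.02 and passes only if the cam is near its low point; once it is home, locking the cam wedges the roller forwards.
- push_face (a point): Middle of the black rubber pad on the back of the slide's upright yellow push plate, at z 48 mm. Pad and plate are 70 mm wide, z 17 to 69 mm. Push here along jig +x; all is free behind it.
- jaw_face (a point): Middle of the front face of the slide's dark steel jaw, 66 mm wide, z 16.5 to 32 mm; it pushes the bracket's flange edge.
- stop_face (a point): Middle of the steel face that the bracket's upright plate is pushed against, at z 20 mm. It is on the blue stop block at the front of the jig, 92 mm wide, up to z 53 mm. Two steel drill-bush arms, each 19 mm wide, at jig y +-36 mm, reach back 50 mm from it over the bracket; top z 67 mm.
- bracket_centre (a point): Middle of the black folded steel lamp bracket to be clamped, 48 x 87 x 32 mm, about half-way up (z 29 mm), flange 2 mm thick. It lies loose on the jig between low side guides, upright plate towards the stop block, at first 8 to 22 mm short of it. Its flange edge is 24 mm behind and its upright face 23 mm ahead of this point.
- bracket: The bracket to be clamped; origin under its middle, x towards its upright plate, z up.
- bracket_next: Spare black lamp bracket, 53 x 87 x 32 mm, on the bench to the right of the jig; origin under its middle. Leave alone.
- cup: Galvanised steel cup, 76 mm across, 61 mm high, on the bench at the left; origin under its centre. Leave alone.
- driver: Screwdriver with an orange handle, about 235 mm long and 27 mm high, lying on the bench to the left of the jig; origin under its middle. Leave alone.

How it is judged:
By the outcome, as a careful person would: the job done as asked, in the order asked, and still so for the second after the job is handed in, with the robot touching nothing.
It also fails if it takes over 72 s, if anything falls off the work surface, if the arm or the gripper's body presses on something with over 40 N, if the wrist force passes 120 N, or if a joint passes its speed limit or range.

ROBOT

A 6-joint arm with a two-finger parallel gripper is mounted at the origin on a cart in front of the work surface, level with it; the furniture and walls round the work are solid. World frame = base frame: x ahead of the robot, y to its left, z up, the work surface at z = 0. Lengths are in m, angles in degrees, forces in N, time in s.
With the tool pointing down it reaches from about 0.4 to 0.825 m from the base axis. Payload 7 kg.
Tool frame: the origin (TCP) lies between the finger pads; the fingertips stand 22 mm ahead of it and the grasp point (between the pads) lies 3 mm ahead of it; z points along the fingers, y is the line along which they close (so a half turn about z gives the same grasp; the last joint's range is limited). The gripper opens to 88 mm and grips with 3 to 60 N. Pads are 19 mm wide; open, the fingers measure 130 mm over their backs; the gripper's body (78 mm by 193 mm) begins 47 mm behind the grasp point.
Start: joints at [-52.076, 20.546, 0.682, 0, -70.136, -16.507], TCP at [0.246, -0.628, 0.249] pointing down, gripper open.
Joint ranges: [-176.03, 176.03], [-82.01, 121.73], [-58.28, 71.71], [-173.87, 95.51], [-174.79, -0.11], [-173.66, 173.66]. Speed limits (degrees/s): [136.94, 136.94, 172.46, 180, 180, 180].

INTERFACE

Orientations are given as [roll, pitch, yaw] about the fixed x, y, z axes, in that order (R = Rz(yaw) Ry(pitch) Rx(roll)).
In Python, from plant import ctrl gives the robot as it stands.
- The arm moves only by the tool apply_moves, never from a script. Its argument "targets" is a list of rows, each an object with "travel": the shift along the tool's x, y, z in mm, a list of three; "roll": the turn about the tool's z in degrees; "jaw": the finger opening in mm, from 0 to 87.6. In form: [{"travel": [tx, ty, tz], "roll": roll, "jaw": jaw}, ...]. A call has 1 to 10 rows; each row shifts and turns the commanded pose from where the row before left it, along the tool's axes as they then stand; what a row does not reach is not made up. A row lasts 1/10 s, in which the tool goes at most 50 mm and 8.59 degrees, less where a joint would pass 70% of its speed; a pose out of reach is approached as far as the arm can. A call with a gripper value outside its range is refused whole. The fingers move at their own pace and stop on an object; the grip force is fixed at half the most. Time passes only in rows, so rows that do not move let the fingers close. It gives the time, the measured TCP pose, the force, the opening and the grip force at its end, in the units of the state.
- ctrl.get_obs(): the state, without advancing time (a new reading comes with each control period).
- ctrl.snapshot(name): name is "scene" or "top"; returns the picture (400x640x3 uint8, red, green, blue); there is no depth.
- ctrl.calibration(name): a dict with "K" (3x3 intrinsics, pixels), "extrinsics" (4x4, takes a point from camera to world coordinates). Camera axes: x right, y down, z forward; pixel columns grow to the right and rows downward; lengths in m; the calibration is good to about 2 mm. A picture is of the moment at which its call begins. calibration takes no time and is no camera call.
- ctrl.close_job(): hands the job in; it is judged then, once.
The state is a dict: "clock": time; "joint_pos": joint angles; "qvel": joint speeds; "tau": joint torques, N m; "tool_pos": TCP position; "orientation": TCP orientation; "force": force on the tool from outside, world axes, zero at the start; "moment": the same for the moment, N m; "opening": finger opening in m; "gripper_force": force on a finger pad.
Only numpy, scipy, OpenCV 4.12 (cv2) and the standard library are available. Lean on these libraries where they do the work, as an engineer would, in place of code of your own. Each camera call takes 0.05 s, during which the arm holds its last target. There are 200 camera calls.

## Working session

There is one attempt and no reset: what is moved stays moved. The work goes in short steps, Python scripts to look and compute and a tool call to move; the robot and the scene stay as the last step left them, time stands still between calls to the robot, and variables do not carry over. Pictures are saved under pics/ and viewed, at most 10 in all, crops included, and the job is handed in when it is done.

Besides the shell and the picture viewer there is one more tool, called after "Call:" by a JSON object that holds its "api" and its "payload", one argument or row to a line. apply_moves: Moves the arm, as the interface text tells. Its arguments: {"type":"object","properties":{"targets":{"type":"array","items":{"type":"object","properties":{"travel":{"type":"array","items":{"type":"number"}},"roll":{"type":"number"},"jaw":{"type":"number"}}}}},"required":["targets"]}

```bash
mkdir -p pics; python3 - <<'E'
from plant import ctrl
import cv2,numpy as np
for n in("scene","top"):
    cv2.imwrite(f"pics/{n}0.png",ctrl.snapshot(n)[:,:,::-1]); c=ctrl.calibration(n);print(n,np.round(c["K"],1).tolist(),np.round(c["extrinsics"],3).tolist())
o=ctrl.get_obs();print(o)
E
```

```text
scene [[434.2, 0.0, 316.5], [0.0, 434.2, 194.7], [0.0, 0.0, 1.0]] [[-0.894, -0.287, 0.345, 0.177], [-0.449, 0.58, -0.68, 0.766], [-0.005, -0.762, -0.647, 0.757], [0.0, 0.0, 0.0, 1.0]]
top [[445.2, 0.0, 325.3], [0.0, 445.2, 207.6], [0.0, 0.0, 1.0]] [[-0.009, -0.994, 0.111, 0.402], [-0.999, 0.005, -0.031, 0.05], [0.031, -0.111, -0.993, 1.273], [0.0, 0.0, 0.0, 1.0]]
{'clock': 0.1, 'joint_pos': array([-5.20768832e+01,  2.05881938e+01,  6.39044495e-01, -1.64085204e-02,
       -7.01370773e+01, -1.65071394e+01]), 'qvel': array([ 0.07114504, -0.03478974,  0.13447411,  0.10291008,  0.05181075,
        0.06129407]), 'tau': array([ 3.48651702e-04, -5.84162843e+01,  2.93752706e+01,  7.01545045e+00,
        1.01451343e-02, -4.51615892e-05]), 'tool_pos': array([ 0.24628976, -0.62802499,  0.24771097]), 'orientation': array([ 1.79912944e+02, -9.71192986e-03, -1.58589602e+02]), 'force': array([ 0.98581393, -0.87368891,  0.32694079]), 'moment': array([ 0.00107845,  0.01097737, -0.04669034]), 'gripper_force': 0.0, 'opening': 0.08762946760574676}
```

View pics/top0.png

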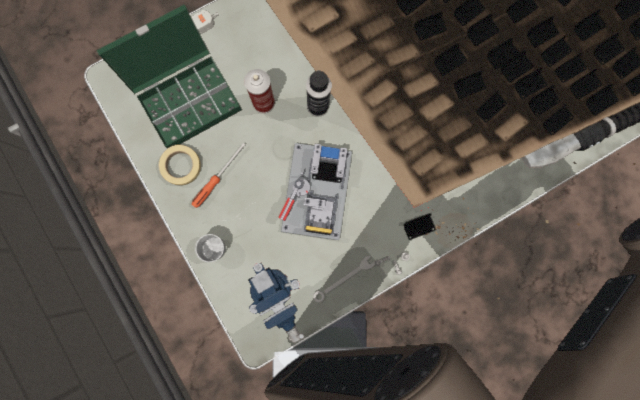

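View pics/scene0.png

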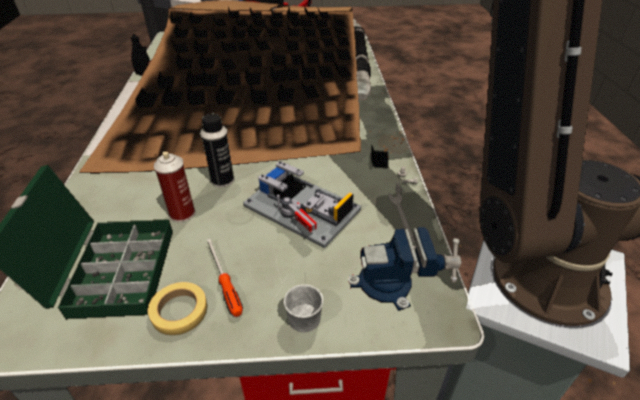

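The top view shows the jig at about (316,190). The red lever is at (287,205), the yellow push plate at (319,230) and the blue stop block at (330,152). Next I'll measure the jig pose.

```bash
cat > h.py <<'E'
from plant import ctrl
import cv2,numpy as np
def ray(n,uv,z):
    c=ctrl.calibration(n);K,E=c["K"],c["extrinsics"]
    d=E[:3,:3]@np.linalg.solve(K,[uv[0],uv[1],1]);return E[:3,3]+d*(z-E[2,3])/d[2]
def proj(n,p):
    c=ctrl.calibration(n);q=np.linalg.inv(c["extrinsics"])@np.append(p,1);q=c["K"]@q[:3];return q[:2]/q[2]
def blob(im,lo,hi,box):
    h=cv2.cvtColor(im,cv2.COLOR_RGB2HSV);m=cv2.inRange(h,lo,hi);k=np.zeros_like(m);x0,y0,x1,y1=box;k[y0:y1,x0:x1]=m[y0:y1,x0:x1];return k
E
python3 - <<'E'
from h import *
im=ctrl.snapshot("top")
for nm,lo,hi,b,z in(("yellow",(15,120,100),(35,255,255),(295,215,345,245),.069),("red",(0,120,90),(10,255,255),(270,180,312,225),.063),("red2",(172,120,90),(180,255,255),(270,180,312,225),.063),("blue",(105,120,60),(125,255,255),(310,135,352,170),.053)):
    m=blob(im,lo,hi,b);p=cv2.findNonZero(m)
    if p is None: print(nm,0);continue
    r=cv2.minAreaRect(p);print(nm,len(p),r,[np.round(ray("top",q,z)[:2],3).tolist() for q in [r[0],*cv2.boxPoints(r)]])
cv2.imwrite("pics/c.png",cv2.resize(im[130:255,265:370,::-1],None,fx=5.5,fy=4.8*5.5/4.8/1.15,interpolation=cv2.INTER_CUBIC)[:600])
cr=cv2.resize(im[133:250,270:366,::-1],None,fx=5,fy=5,interpolation=cv2.INTER_CUBIC);cv2.imwrite("pics/c.png",cr)
E
```

```text
yellow 108 ((318.37860107421875, 229.28900146484375), (25.469579696655273, 4.257601261138916), 8.746162414550781) [[0.478, 0.031], [0.478, 0.066], [0.489, 0.064], [0.478, -0.004], [0.467, -0.002]]
red 83 ((286.20001220703125, 208.6000213623047), (7.155416965484619, 21.466251373291016), 26.56505012512207) [[0.535, 0.118], [0.513, 0.14], [0.566, 0.114], [0.557, 0.096], [0.505, 0.122]]
red2 0
blue 168 ((329.7080993652344, 152.14739990234375), (17.25849151611328, 9.655632972717285), 8.746161460876465) [[0.695, -0.003], [0.685, 0.023], [0.712, 0.019], [0.705, -0.029], [0.677, -0.024]]
```

View pics/c.png

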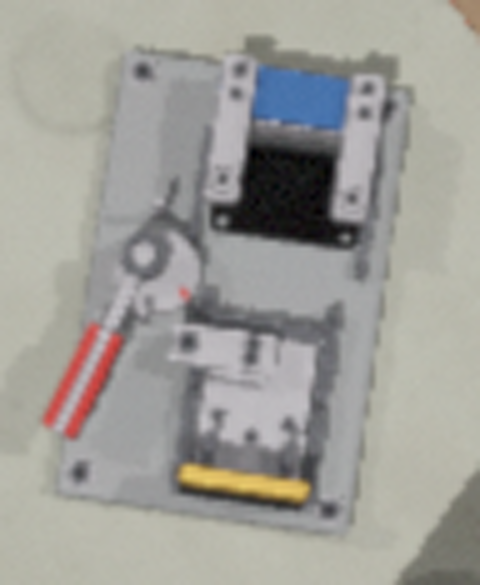

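The crop shows the plate corners at (125,50), (412,90), (348,535) and (55,492). The cam pivot is at (145,253), the grip centre at (83,380) and the yellow plate at (244,483). The lever looks near its locked end.

```bash
cat >> h.py <<'E'
J=np.array([[125,105],[125,-63],[-135,-63],[-135,105]])/1000
C=np.array([[125,50],[412,90],[348,535],[55,492]])/5+[270,133]
P=np.array([ray("top",c-.4,.016)[:2] for c in C])
a=J-J.mean(0);b=P-P.mean(0)
th=np.arctan2((a[:,0]*b[:,1]-a[:,1]*b[:,0]).sum(),(a*b).sum())
R=np.array([[np.cos(th),-np.sin(th)],[np.sin(th),np.cos(th)]]);t=P.mean(0)-R@J.mean(0)
def W(x,y):return R@(np.array([x,y])/1000)+t
def Jg(p):return R.T@(np.array(p)[:2]-t)*1000
E
python3 - <<'E'
from h import *
print(np.degrees(th),t,np.round([R@j+t-p for j,p in zip(J,P)],4).tolist())
f=lambda u,v,z:np.round(Jg(ray("top",np.array([u,v])/5+[269.6,132.6],z)),1)
print("pivot",f(145,253,.06),"grip",f(83,380,.063),"yellow",f(244,483,.069),"brk edge",f(280,230,.02))
g=[ray("top",np.array([u,v])/5+[269.6,132.6],.063) for u,v in((145,253),(83,380))]
d=Jg(g[1])-[0,73];print("lever heading",np.degrees(np.arctan2(d[1],d[0])))
print("proj scene pivot",proj("scene",np.append(W(0,73),.06)), "origin top",W(0,0),"pivot",W(0,73))
# cup/can/bottle
for n,uv,z in(("can",(258,78),.15),("bottle",(319,78),.15),("vise",(275,300),.1)):print(n,ray("top",uv,z),Jg(ray("top",uv,z)))
E
```

```text
-8.752851298269748 [0.59385643 0.01237908] [[0.0016, 0.0004], [-0.0002, -0.0001], [-0.0007, -0.0007], [-0.0006, 0.0003]]
pivot [ 0.9 72.8] grip [-74.   95.5] yellow [-117.3    0.4] brk edge [31.9  0.8]
lever heading 163.06833585738732
proj scene pivot [286.56791121 200.09812276] origin top [0.59385643 0.01237908] pivot [0.60496502 0.08452891]
can [0.86943516 0.18701547 0.15      ] [245.79445281 214.53809216]
bottle [0.87007878 0.02759043 0.15      ] [270.69069635  57.06766567]
vise [0.29371086 0.14459433 0.1       ] [-316.76958825   85.00154726]
```

```bash
cat >> h.py <<'E'
def cur():
    o=ctrl.get_obs();return np.append(o["tool_pos"]*1000,o["orientation"][2])
def jp(x,y,z,jyaw):
    """jig mm, deg -> world pose mm"""
    return np.append(W(x,y)*1000,[z,jyaw+np.degrees(th)])
def lev(hd,off,r,z):
    """finger centre beside lever; off>0 on CCW side"""
    a=np.radians(hd);return jp(r*np.cos(a)-off*np.sin(a),73+r*np.sin(a)+off*np.cos(a),z,hd-90)
def rows(c,way,jaw=0,vmax=40,dec=0):
    """way: list of (pose, unwrapped yaw); prints tool-frame rows"""
    c=np.array(c,float);out=[]
    for w in way:
        n=max(1,int(np.ceil(max(np.linalg.norm(w[:3]-c[:3])/vmax,abs(w[3]-c[3])/8.3))));s=c.copy()
        for i in range(1,n+1):
            g=s+(w-s)*i/n;y=np.radians(c[3]);d=g-c
            tr=np.round([np.cos(y)*d[0]+np.sin(y)*d[1],np.sin(y)*d[0]-np.cos(y)*d[1],-d[2]],dec);ro=round(-d[3],1)
            c[:3]+=[np.cos(y)*tr[0]+np.sin(y)*tr[1],np.sin(y)*tr[0]-np.cos(y)*tr[1],-tr[2]];c[3]-=ro
            out.append('{"travel":[%g,%g,%g],"roll":%g,"jaw":%g}'%(*tr,ro,jaw))
    for i in range(0,len(out),10):print(",".join(out[i:i+10]))
    print("end",np.round(c,1))
E
python3 - <<'E'
from h import *
c=cur();w=lev(163,28,78,200);print(w)
rows(c,[w])
E
```

```text
[522.54652555  93.20019402 200.          64.2471487 ]
{"travel":[-19,21,2],"roll":-8.3,"jaw":0},{"travel":[-22,18,2],"roll":-8.2,"jaw":0},{"travel":[-25,15,1],"roll":-8.3,"jaw":0},{"travel":[-26,11,2],"roll":-8.2,"jaw":0},{"travel":[-28,7,2],"roll":-8.3,"jaw":0},{"travel":[-28,3,2],"roll":-8.2,"jaw":0},{"travel":[-29,-1,1],"roll":-8.3,"jaw":0},{"travel":[-28,-5,2],"roll":-8.2,"jaw":0},{"travel":[-27,-9,2],"roll":-8.3,"jaw":0},{"travel":[-26,-13,2],"roll":-8.2,"jaw":0}
{"travel":[-24,-16,1],"roll":-8.3,"jaw":0},{"travel":[-20,-20,2],"roll":-8.2,"jaw":0},{"travel":[-18,-22,2],"roll":-8.3,"jaw":0},{"travel":[-15,-25,2],"roll":-8.2,"jaw":0},{"travel":[-11,-26,2],"roll":-8.3,"jaw":0},{"travel":[-7,-28,1],"roll":-8.2,"jaw":0},{"travel":[-2,-28,2],"roll":-8.3,"jaw":0},{"travel":[1,-29,2],"roll":-8.3,"jaw":0},{"travel":[5,-28,2],"roll":-8.2,"jaw":0},{"travel":[10,-27,1],"roll":-8.3,"jaw":0}
{"travel":[13,-25,2],"roll":-8.2,"jaw":0},{"travel":[17,-24,2],"roll":-8.3,"jaw":0},{"travel":[20,-20,2],"roll":-8.2,"jaw":0},{"travel":[22,-18,2],"roll":-8.3,"jaw":0},{"travel":[25,-14,1],"roll":-8.2,"jaw":0},{"travel":[27,-10,2],"roll":-8.3,"jaw":0},{"travel":[28,-7,2],"roll":-8.2,"jaw":0}
end [522.6  93.7 199.8  64.2]
```

Call:
{"api": "apply_moves", "payload": {
  "targets": [
    {"travel": [-19, 21, 2], "roll": -8.3, "jaw": 0},
    {"travel": [-22, 18, 2], "roll": -8.2, "jaw": 0},
    {"travel": [-25, 15, 1], "roll": -8.3, "jaw": 0},
    {"travel": [-26, 11, 2], "roll": -8.2, "jaw": 0},
    {"travel": [-28, 7, 2], "roll": -8.3, "jaw": 0},
    {"travel": [-28, 3, 2], "roll": -8.2, "jaw": 0},
    {"travel": [-29, -1, 1], "roll": -8.3, "jaw": 0},
    {"travel": [-28, -5, 2], "roll": -8.2, "jaw": 0},
    {"travel": [-27, -9, 2], "roll": -8.3, "jaw": 0},
    {"travel": [-26, -13, 2], "roll": -8.2, "jaw": 0}
  ]
}}

```text
clock: 1.15
tool_pos: [0.3492, -0.3601, 0.2304]
orientation: [180.0, 0.0, -75.8]
force: [-0.5, 0.4, 0.1]
opening: 0.0135
gripper_force: 0.0
```

Call:
{"api": "apply_moves", "payload": {
  "targets": [
    {"travel": [-24, -16, 1], "roll": -8.3, "jaw": 0},
    {"travel": [-20, -20, 2], "roll": -8.2, "jaw": 0},
    {"travel": [-18, -22, 2], "roll": -8.3, "jaw": 0},
    {"travel": [-15, -25, 2], "roll": -8.2, "jaw": 0},
    {"travel": [-11, -26, 2], "roll": -8.3, "jaw": 0},
    {"travel": [-7, -28, 1], "roll": -8.2, "jaw": 0},
    {"travel": [-2, -28, 2], "roll": -8.3, "jaw": 0},
    {"travel": [1, -29, 2], "roll": -8.3, "jaw": 0},
    {"travel": [5, -28, 2], "roll": -8.2, "jaw": 0},
    {"travel": [10, -27, 1], "roll": -8.3, "jaw": 0}
  ]
}}

```text
clock: 2.15
tool_pos: [0.4511, -0.0928, 0.2134]
orientation: [-180.0, 0.0, 6.9]
force: [0.6, -0.1, -0.4]
opening: 0.0001
gripper_force: 0.0
```

Call:
{"api": "apply_moves", "payload": {
  "targets": [
    {"travel": [13, -25, 2], "roll": -8.2, "jaw": 0},
    {"travel": [17, -24, 2], "roll": -8.3, "jaw": 0},
    {"travel": [20, -20, 2], "roll": -8.2, "jaw": 0},
    {"travel": [22, -18, 2], "roll": -8.3, "jaw": 0},
    {"travel": [25, -14, 1], "roll": -8.2, "jaw": 0},
    {"travel": [27, -10, 2], "roll": -8.3, "jaw": 0},
    {"travel": [28, -7, 2], "roll": -8.2, "jaw": 0},
    {"travel": [0, 0, 0], "roll": 0, "jaw": 0}
  ]
}}

```text
clock: 2.95
tool_pos: [0.5236, 0.0959, 0.1999]
orientation: [-180.0, 0.0, 64.6]
force: [0.3, -0.4, -0.3]
opening: 0.0004
gripper_force: 0.0
```

Call:
{"api": "apply_moves", "payload": {
  "targets": [
    {"travel": [-3, 0, 30], "roll": 0, "jaw": 0},
    {"travel": [0, 0, 35], "roll": 0, "jaw": 0},
    {"travel": [0, 0, 25], "roll": 0, "jaw": 0},
    {"travel": [0, 0, 0], "roll": 0, "jaw": 0}
  ]
}}

```text
clock: 3.35
tool_pos: [0.5188, 0.0892, 0.1074]
orientation: [-179.8, 0.3, 64.1]
force: [0.4, -0.1, -0.2]
opening: 0.0007
gripper_force: 0.0
```

```bash
python3 - <<'E'
from h import *
im=ctrl.snapshot("scene");cv2.imwrite("pics/s1.png",cv2.resize(im[100:280,190:410,::-1],None,fx=3,fy=3,interpolation=cv2.INTER_CUBIC))
print(cur(),Jg(cur()[:2]/1000))
q=lambda p:((proj("scene",p)-[190,100])*3).round();print("tip",q(np.append(cur()[:2],98)/1000))
w=lev(163,28,78,57);rows(cur(),[w])
E
```

```text
[520.29924993  89.78421368 109.53678754  64.15733066] [-84.4794639   65.31028846]
tip [379. 299.]
{"travel":[2,0,26],"roll":-0,"jaw":0},{"travel":[2,1,27],"roll":-0.1,"jaw":0}
end [522.9  92.9  56.5  64.3]
```

View pics/s1.png

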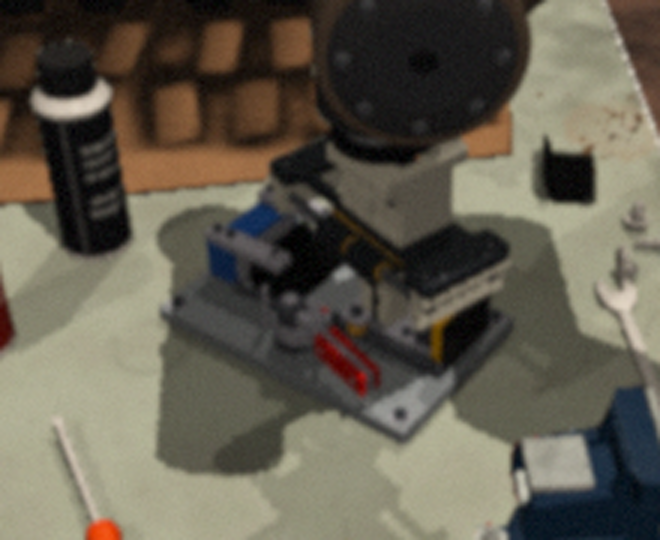

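The closed fingers, at about (385,295), stand over the inner side of the red lever and clear of the slide.

Call:
{"api": "apply_moves", "payload": {
  "targets": [
    {"travel": [2, 0, 20], "roll": 0, "jaw": 0},
    {"travel": [0, 0, 20], "roll": 0, "jaw": 0},
    {"travel": [0, 0, 12], "roll": 0, "jaw": 0},
    {"travel": [0, 0, 0], "roll": 0, "jaw": 0},
    {"travel": [0, 0, 0], "roll": 0, "jaw": 0}
  ]
}}

```text
clock: 3.9
tool_pos: [0.5228, 0.0927, 0.0596]
orientation: [180.0, -0.0, 64.2]
force: [-0.0, -0.0, -1.1]
opening: 0.0008
gripper_force: 0.0
```

```bash
python3 - <<'E'
from h import *
c=cur();print(c,Jg(c[:2]/1000))
# follow lever arc with slight lead; small offset => command presses into lever
w=[lev(h,18,78,57) for h in np.arange(163,10,-7.7)]
w.append(lev(13,17,78,57))
rows(c,w)
E
```

```text
[522.83072146  92.65794747  59.59242636  64.22288338] [-82.4147775  68.5357751]
{"travel":[10,-0,3],"roll":-0,"jaw":0},{"travel":[11,-2,-0],"roll":7.7,"jaw":0},{"travel":[11,-2,-0],"roll":7.7,"jaw":0},{"travel":[10,-2,-0],"roll":7.7,"jaw":0},{"travel":[11,-1,-0],"roll":7.7,"jaw":0},{"travel":[10,-2,-0],"roll":7.7,"jaw":0},{"travel":[11,-2,-0],"roll":7.7,"jaw":0},{"travel":[11,-1,-0],"roll":7.7,"jaw":0},{"travel":[10,-2,-0],"roll":7.7,"jaw":0},{"travel":[11,-2,-0],"roll":7.7,"jaw":0}
{"travel":[10,-2,-0],"roll":7.7,"jaw":0},{"travel":[11,-1,-0],"roll":7.7,"jaw":0},{"travel":[11,-2,-0],"roll":7.7,"jaw":0},{"travel":[10,-2,-0],"roll":7.7,"jaw":0},{"travel":[11,-2,-0],"roll":7.7,"jaw":0},{"travel":[11,-1,-0],"roll":7.7,"jaw":0},{"travel":[10,-2,-0],"roll":7.7,"jaw":0},{"travel":[11,-2,-0],"roll":7.7,"jaw":0},{"travel":[10,-1,-0],"roll":7.7,"jaw":0},{"travel":[11,-2,-0],"roll":7.7,"jaw":0}
{"travel":[6,-1,-0],"roll":3.7,"jaw":0}
end [681.5 107.4  56.6 -85.8]
```

Call:
{"api": "apply_moves", "payload": {
  "targets": [
    {"travel": [10, 0, 3], "roll": 0, "jaw": 0},
    {"travel": [11, -2, 0], "roll": 7.7, "jaw": 0},
    {"travel": [11, -2, 0], "roll": 7.7, "jaw": 0},
    {"travel": [10, -2, 0], "roll": 7.7, "jaw": 0},
    {"travel": [11, -1, 0], "roll": 7.7, "jaw": 0},
    {"travel": [10, -2, 0], "roll": 7.7, "jaw": 0},
    {"travel": [11, -2, 0], "roll": 7.7, "jaw": 0},
    {"travel": [11, -1, 0], "roll": 7.7, "jaw": 0},
    {"travel": [10, -2, 0], "roll": 7.7, "jaw": 0},
    {"travel": [0, 0, 0], "roll": 0, "jaw": 0}
  ]
}}

```text
clock: 4.9
tool_pos: [0.5839, 0.1624, 0.056]
orientation: [-180.0, -0.1, 2.5]
force: [-0.5, 1.0, -0.3]
opening: 0.0002
gripper_force: 0.0
```

```bash
python3 - <<'E'
from h import *
c=cur();print(c,Jg(c[:2]/1000),ctrl.get_obs()["force"])
w=[lev(h,18,78,57) for h in np.arange(102,10,-7)]
rows(c,w)
im=ctrl.snapshot("scene");cv2.imwrite("pics/s2.png",cv2.resize(im[100:280,190:410,::-1],None,fx=3,fy=3,interpolation=cv2.INTER_CUBIC))
E
```

```text
[583.85904812 162.38495143  56.0302343    2.52468665] [-32.70772795 146.73757151] [-0.49218383  0.97991232 -0.30113988]
{"travel":[-1,1,-1],"roll":-0.7,"jaw":0},{"travel":[9,-2,0],"roll":7,"jaw":0},{"travel":[10,-1,0],"roll":7,"jaw":0},{"travel":[10,-2,0],"roll":7,"jaw":0},{"travel":[9,-2,0],"roll":7,"jaw":0},{"travel":[10,-1,0],"roll":7,"jaw":0},{"travel":[10,-2,0],"roll":7,"jaw":0},{"travel":[9,-1,0],"roll":7,"jaw":0},{"travel":[10,-2,0],"roll":7,"jaw":0},{"travel":[9,-2,0],"roll":7,"jaw":0}
{"travel":[10,-1,0],"roll":7,"jaw":0},{"travel":[10,-2,0],"roll":7,"jaw":0},{"travel":[9,-1,0],"roll":7,"jaw":0},{"travel":[10,-2,0],"roll":7,"jaw":0}
end [682.1 105.6  57.  -87.8]
```

View pics/s2.png

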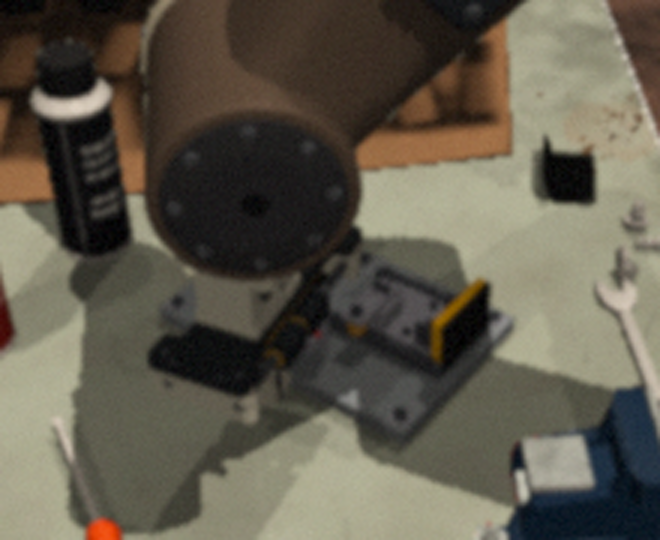

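The lever is hidden under the hand, and the path is clear. I'll carry on round.

Call:
{"api": "apply_moves", "payload": {
  "targets": [
    {"travel": [9, -2, 0], "roll": 7, "jaw": 0},
    {"travel": [9, -1, 0], "roll": 7, "jaw": 0},
    {"travel": [10, -2, 0], "roll": 7, "jaw": 0},
    {"travel": [9, -2, 0], "roll": 7, "jaw": 0},
    {"travel": [10, -1, 0], "roll": 7, "jaw": 0},
    {"travel": [10, -2, 0], "roll": 7, "jaw": 0},
    {"travel": [9, -1, 0], "roll": 7, "jaw": 0},
    {"travel": [10, -2, 0], "roll": 7, "jaw": 0},
    {"travel": [9, -2, 0], "roll": 7, "jaw": 0},
    {"travel": [0, 0, 0], "roll": 0, "jaw": 0}
  ]
}}

```text
clock: 5.95
tool_pos: [0.6623, 0.1388, 0.0559]
orientation: [-180.0, -0.0, -60.3]
force: [-0.1, -0.4, -0.5]
opening: 0.0003
gripper_force: 0.0
```

```bash
python3 - <<'E'
from h import *
c=cur();print(c,Jg(c[:2]/1000),ctrl.get_obs()["force"])
w=[lev(h,18,78,57) for h in (38,33,28,23,18,15,12)]
rows(c,w)
E
```

```text
[662.26563327 138.84260227  55.90788708 -60.32144739] [ 48.36822913 135.40072967] [-0.14809832 -0.41496232 -0.48388127]
{"travel":[1,-1,-1],"roll":0.4,"jaw":0},{"travel":[7,-2,-0],"roll":5,"jaw":0},{"travel":[7,-1,-0],"roll":5,"jaw":0},{"travel":[7,-1,-0],"roll":5,"jaw":0},{"travel":[7,-2,-0],"roll":5,"jaw":0},{"travel":[4,-0,-0],"roll":3,"jaw":0},{"travel":[4,-1,-0],"roll":3,"jaw":0}
end [681.6 107.   56.9 -86.7]
```

Call:
{"api": "apply_moves", "payload": {
  "targets": [
    {"travel": [7, -2, 0], "roll": 5, "jaw": 0},
    {"travel": [7, -1, 0], "roll": 5, "jaw": 0},
    {"travel": [7, -1, 0], "roll": 5, "jaw": 0},
    {"travel": [7, -2, 0], "roll": 5, "jaw": 0},
    {"travel": [4, 0, 0], "roll": 3, "jaw": 0},
    {"travel": [4, -1, 0], "roll": 2, "jaw": 0},
    {"travel": [0, 0, 0], "roll": 0, "jaw": 0}
  ]
}}

```text
clock: 6.65
tool_pos: [0.6789, 0.1141, 0.056]
orientation: [-179.9, 0.4, -85.0]
force: [-9.4, 26.3, 1.7]
opening: 0.0005
gripper_force: 13.5
```

Call:
{"api": "apply_moves", "payload": {
  "targets": [
    {"travel": [-8, 0, 0], "roll": 0, "jaw": 0},
    {"travel": [-10, 0, -5], "roll": 0, "jaw": 0},
    {"travel": [0, 0, -30], "roll": 0, "jaw": 0},
    {"travel": [0, 0, -40], "roll": 0, "jaw": 0},
    {"travel": [0, 0, -20], "roll": 0, "jaw": 0},
    {"travel": [0, 0, 0], "roll": 0, "jaw": 0}
  ]
}}

```text
clock: 7.25
tool_pos: [0.6803, 0.1263, 0.1555]
orientation: [-179.6, 0.1, -85.2]
force: [-0.1, 0.2, -0.3]
opening: 0.0009
gripper_force: 0.0
```

```bash
python3 - <<'E'
from h import *
c=cur();print(c,Jg(c[:2]/1000))
rows(c,[jp(-150,0,145,0)])
E
```

```text
[680.34773923 126.30479103 155.48750736 -85.15684869] [ 68.14766075 125.76053509]
{"travel":[7,24,1],"roll":-7.6,"jaw":0},{"travel":[4,25,1],"roll":-7.7,"jaw":0},{"travel":[0,25,1],"roll":-7.6,"jaw":0},{"travel":[-3,25,1],"roll":-7.7,"jaw":0},{"travel":[-6,25,1],"roll":-7.6,"jaw":0},{"travel":[-9,23,1],"roll":-7.6,"jaw":0},{"travel":[-12,22,1],"roll":-7.7,"jaw":0},{"travel":[-16,20,1],"roll":-7.6,"jaw":0},{"travel":[-17,18,1],"roll":-7.7,"jaw":0},{"travel":[-20,15,1],"roll":-7.6,"jaw":0}
end [446.1  35.4 145.5  -8.8]
```

Call:
{"api": "apply_moves", "payload": {
  "targets": [
    {"travel": [7, 24, 1], "roll": -7.6, "jaw": 0},
    {"travel": [4, 25, 1], "roll": -7.7, "jaw": 0},
    {"travel": [0, 25, 1], "roll": -7.6, "jaw": 0},
    {"travel": [-3, 25, 1], "roll": -7.7, "jaw": 0},
    {"travel": [-6, 25, 1], "roll": -7.6, "jaw": 0},
    {"travel": [-9, 23, 1], "roll": -7.6, "jaw": 0},
    {"travel": [-12, 22, 1], "roll": -7.7, "jaw": 0},
    {"travel": [-16, 20, 1], "roll": -7.6, "jaw": 0},
    {"travel": [-17, 18, 1], "roll": -7.7, "jaw": 0},
    {"travel": [-20, 15, 1], "roll": -7.6, "jaw": 0}
  ]
}}

```text
clock: 8.25
tool_pos: [0.4424, 0.035, 0.1402]
orientation: [180.0, 0.0, -8.5]
force: [0.6, 0.4, 0.2]
opening: 0.0002
gripper_force: 0.0
```

Call:
{"api": "apply_moves", "payload": {
  "targets": [
    {"travel": [0, 0, 0], "roll": 0, "jaw": 0},
    {"travel": [0, 0, 0], "roll": 0, "jaw": 0}
  ]
}}

```text
clock: 8.45
tool_pos: [0.4436, 0.0356, 0.1408]
orientation: [-180.0, -0.0, -8.9]
force: [0.5, -0.7, -0.2]
opening: -0.0001
gripper_force: 0.0
```

```bash
python3 - <<'E'
from h import *
c=cur();print(c,Jg(c[:2]/1000))
rows(c,[jp(-150,0,48,0)])
im=ctrl.snapshot("scene");a=cv2.resize(im[130:255,230:390,::-1],None,fx=3.5,fy=3.5,interpolation=cv2.INTER_CUBIC)
im=ctrl.snapshot("top");b=cv2.resize(im[135:250,270:366,::-1],None,fx=2.2,fy=2.2*1.7292,interpolation=cv2.INTER_CUBIC)
a=a[:437,:];b=cv2.resize(b,(211,437));cv2.imwrite("pics/s3.png",np.hstack([a,b]))
E
```

```text
[443.56946932  35.55518013 140.80471977  -8.92763517] [-1.52063473e+02  3.66415394e-02]
{"travel":[1,0,31],"roll":-0.1,"jaw":0},{"travel":[0,0,31],"roll":-0,"jaw":0},{"travel":[1,0,31],"roll":-0.1,"jaw":0}
end [445.5  35.2  47.8  -8.7]
```

View pics/s3.png

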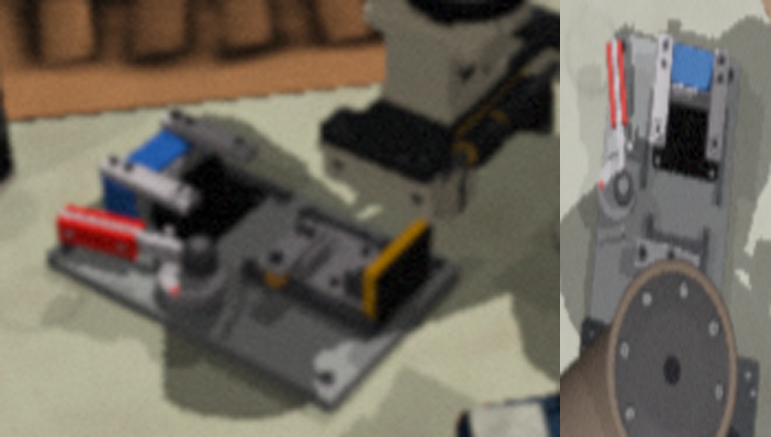

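The lever is at its forward stop, with the red grip at about (100,232) on the left. The hand stands behind the push plate. Next I descend and push.

Call:
{"api": "apply_moves", "payload": {
  "targets": [
    {"travel": [0, 0, 31], "roll": 0, "jaw": 0},
    {"travel": [0, 0, 31], "roll": 0, "jaw": 0},
    {"travel": [0, 0, 20], "roll": 0, "jaw": 0},
    {"travel": [0, 0, 10], "roll": 0, "jaw": 0},
    {"travel": [0, 0, 0], "roll": 0, "jaw": 0},
    {"travel": [4, 0, 0], "roll": 0, "jaw": 0},
    {"travel": [4, 0, 0], "roll": 0, "jaw": 0},
    {"travel": [4, 0, 0], "roll": 0, "jaw": 0},
    {"travel": [4, 0, 0], "roll": 0, "jaw": 0},
    {"travel": [4, 0, 0], "roll": 0, "jaw": 0}
  ]
}}

```text
clock: 9.55
tool_pos: [0.4637, 0.0326, 0.0489]
orientation: [-180.0, 0.0, -9.0]
force: [-3.1, 2.0, 1.8]
opening: -0.0001
gripper_force: 1.4
```

Call:
{"api": "apply_moves", "payload": {
  "targets": [
    {"travel": [4, 0, 0], "roll": 0, "jaw": 0},
    {"travel": [4, 0, 0], "roll": 0, "jaw": 0},
    {"travel": [4, 0, 0], "roll": 0, "jaw": 0},
    {"travel": [4, 0, 0], "roll": 0, "jaw": 0},
    {"travel": [4, 0, 0], "roll": 0, "jaw": 0}
  ]
}}

```text
clock: 10.05
tool_pos: [0.4835, 0.0293, 0.0485]
orientation: [180.0, 0.0, -9.0]
force: [-3.5, 0.3, 1.6]
opening: 0.0003
gripper_force: 1.4
```

Call:
{"api": "apply_moves", "payload": {
  "targets": [
    {"travel": [4, 0, 0], "roll": 0, "jaw": 0},
    {"travel": [4, 0, 0], "roll": 0, "jaw": 0},
    {"travel": [4, 0, 0], "roll": 0, "jaw": 0},
    {"travel": [4, 0, 0], "roll": 0, "jaw": 0},
    {"travel": [4, 0, 0], "roll": 0, "jaw": 0}
  ]
}}

```text
clock: 10.55
tool_pos: [0.5033, 0.0262, 0.0485]
orientation: [180.0, 0.0, -9.0]
force: [-2.4, 0.4, 2.2]
opening: 0.0006
gripper_force: 1.4
```

```bash
python3 - <<'E'
from h import *
c=cur();print(c,Jg(c[:2]/1000))
E
```

```text
[503.34506218  26.23776235  48.50542527  -8.98572254] [-9.15661752e+01 -7.60593525e-02]
```

Call:
{"api": "apply_moves", "payload": {
  "targets": [
    {"travel": [3, 0, 0], "roll": 0, "jaw": 0},
    {"travel": [3, 0, 0], "roll": 0, "jaw": 0},
    {"travel": [3, 0, 0], "roll": 0, "jaw": 0}
  ]
}}

```text
clock: 10.85
tool_pos: [0.512, 0.0249, 0.0485]
orientation: [180.0, 0.0, -9.0]
force: [-3.7, 0.7, 1.6]
opening: 0.0003
gripper_force: 1.7
```

Call:
{"api": "apply_moves", "payload": {
  "targets": [
    {"travel": [2, 0, 0], "roll": 0, "jaw": 0},
    {"travel": [2, 0, 0], "roll": 0, "jaw": 0},
    {"travel": [2, 0, 0], "roll": 0, "jaw": 0}
  ]
}}

```text
clock: 11.15
tool_pos: [0.5179, 0.0239, 0.0485]
orientation: [180.0, 0.0, -9.0]
force: [-3.0, 0.6, 0.9]
opening: 0.0003
gripper_force: 1.6
```

Not seated yet, so I keep pushing.

Call:
{"api": "apply_moves", "payload": {
  "targets": [
    {"travel": [2, 0, 0], "roll": 0, "jaw": 0},
    {"travel": [2, 0, 0], "roll": 0, "jaw": 0}
  ]
}}

```text
clock: 11.35
tool_pos: [0.5202, 0.0233, 0.0483]
orientation: [180.0, 0.2, -9.0]
force: [-17.1, 8.6, 10.8]
opening: 0.0001
gripper_force: 8.9
```

Call:
{"api": "apply_moves", "payload": {
  "targets": [
    {"travel": [2, 0, 0], "roll": 0, "jaw": 0},
    {"travel": [2, 0, 0], "roll": 0, "jaw": 0}
  ]
}}

```text
clock: 11.55
tool_pos: [0.5203, 0.0227, 0.0477]
orientation: [179.9, 0.5, -9.1]
force: [-31.1, 18.1, 20.9]
opening: 0.0005
gripper_force: 16.9
```

```bash
python3 - <<'E'
from h import *
c=cur();print(c,Jg(c[:2]/1000))
im=ctrl.snapshot("scene");cv2.imwrite("pics/s4.png",cv2.resize(im[130:255,230:390,::-1],None,fx=4,fy=4,interpolation=cv2.INTER_CUBIC))
E
```

```text
[520.27794822  22.71429228  47.73045289  -9.06850929] [-74.29431512  -0.98177407]
```

View pics/s4.png

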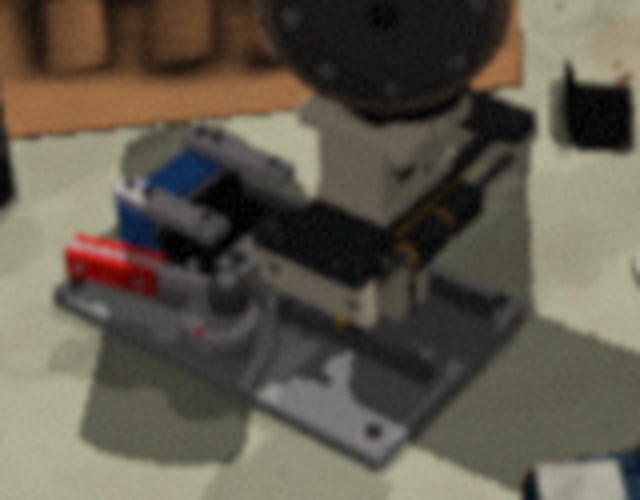

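Seated firmly: the slide stopped hard at about 30 N. I back off and go over to the lever's inner side.

Call:
{"api": "apply_moves", "payload": {
  "targets": [
    {"travel": [-4, 0, 0], "roll": 0, "jaw": 0},
    {"travel": [-6, 0, 0], "roll": 0, "jaw": 0},
    {"travel": [-10, 0, 0], "roll": 0, "jaw": 0},
    {"travel": [-10, 0, -10], "roll": 0, "jaw": 0},
    {"travel": [0, 0, -30], "roll": 0, "jaw": 0},
    {"travel": [0, 0, -40], "roll": 0, "jaw": 0},
    {"travel": [0, 0, -30], "roll": 0, "jaw": 0},
    {"travel": [0, 0, 0], "roll": 0, "jaw": 0}
  ]
}}

```text
clock: 12.4
tool_pos: [0.4985, 0.0284, 0.1639]
orientation: [-179.8, -0.5, -8.9]
force: [0.3, 0.2, -0.3]
opening: 0.0004
gripper_force: 0.0
```

```bash
python3 - <<'E'
from h import *
c=cur();print(c,Jg(c[:2]/1000))
rows(c,[lev(15,-26,78,150)])
E
```

```text
[498.51061491  28.35976913 163.89089875  -8.92773933] [-96.66723148   1.28556413]
{"travel":[18,-7,1],"roll":7.5,"jaw":0},{"travel":[17,-9,2],"roll":7.5,"jaw":0},{"travel":[15,-11,1],"roll":7.4,"jaw":0},{"travel":[14,-13,2],"roll":7.5,"jaw":0},{"travel":[12,-15,1],"roll":7.5,"jaw":0},{"travel":[10,-16,1],"roll":7.5,"jaw":0},{"travel":[8,-17,2],"roll":7.5,"jaw":0},{"travel":[6,-19,1],"roll":7.5,"jaw":0},{"travel":[3,-18,2],"roll":7.4,"jaw":0},{"travel":[1,-20,1],"roll":7.5,"jaw":0}
end [685.9  67.  149.9 -83.7]
```

Call:
{"api": "apply_moves", "payload": {
  "targets": [
    {"travel": [18, -7, 1], "roll": 7.5, "jaw": 0},
    {"travel": [17, -9, 2], "roll": 7.5, "jaw": 0},
    {"travel": [15, -11, 1], "roll": 7.4, "jaw": 0},
    {"travel": [14, -13, 2], "roll": 7.5, "jaw": 0},
    {"travel": [12, -15, 1], "roll": 7.5, "jaw": 0},
    {"travel": [10, -16, 1], "roll": 7.5, "jaw": 0},
    {"travel": [8, -17, 2], "roll": 7.5, "jaw": 0},
    {"travel": [6, -19, 1], "roll": 7.5, "jaw": 0},
    {"travel": [3, -18, 2], "roll": 7.4, "jaw": 0},
    {"travel": [1, -20, 1], "roll": 7.5, "jaw": 0}
  ]
}}

```text
clock: 13.4
tool_pos: [0.6837, 0.0661, 0.1446]
orientation: [180.0, 0.0, -84.1]
force: [0.1, 0.3, 0.3]
opening: 0.0002
gripper_force: 0.0
```

Call:
{"api": "apply_moves", "payload": {
  "targets": [
    {"travel": [0, 0, 0], "roll": 0, "jaw": 0},
    {"travel": [0, 0, 0], "roll": 0, "jaw": 0},
    {"travel": [0, 0, 0], "roll": 0, "jaw": 0}
  ]
}}

```text
clock: 13.7
tool_pos: [0.6828, 0.0658, 0.1447]
orientation: [180.0, 0.0, -83.7]
force: [-0.1, -0.6, 0.2]
opening: 0.0005
gripper_force: 0.0
```

```bash
python3 - <<'E'
from h import *
c=cur();print(c,Jg(c[:2]/1000))
rows(c,[lev(15,-26,78,59)],vmax=20)
E
```

```text
[682.79097265  65.80630156 144.70299424 -83.69415869] [79.76865083 66.33840785]
{"travel":[-0,-1,17],"roll":0,"jaw":0},{"travel":[-0,-0,17],"roll":0,"jaw":0},{"travel":[-1,-1,17],"roll":0,"jaw":0},{"travel":[0,-0,18],"roll":0,"jaw":0},{"travel":[-0,-1,17],"roll":0.1,"jaw":0}
end [685.7  67.1  58.7 -83.8]
```

Call:
{"api": "apply_moves", "payload": {
  "targets": [
    {"travel": [0, -1, 17], "roll": 0, "jaw": 0},
    {"travel": [0, 0, 17], "roll": 0, "jaw": 0},
    {"travel": [-1, 0, 17], "roll": 0, "jaw": 0},
    {"travel": [0, 0, 17], "roll": 0, "jaw": 0},
    {"travel": [0, 0, 17], "roll": 0, "jaw": 0},
    {"travel": [0, 0, 0], "roll": 0, "jaw": 0}
  ]
}}

```text
clock: 14.3
tool_pos: [0.6823, 0.0665, 0.0575]
orientation: [179.8, -0.0, -83.7]
force: [0.2, -0.1, -0.7]
opening: 0.0006
gripper_force: 0.0
```

```bash
python3 - <<'E'
from h import *
c=cur();print(c,Jg(c[:2]/1000),ctrl.get_obs()["force"])
rows(c,[lev(h,-18.5,78,57) for h in np.arange(15,135,7)])
E
```

```text
[682.28123408  66.53261352  57.542258   -83.74803216] [79.15432395 66.9786929 ] [ 0.1861451  -0.09006803 -0.69181781]
{"travel":[-8,-3,1],"roll":0,"jaw":0},{"travel":[-9,-2,-0],"roll":-7,"jaw":0},{"travel":[-10,-2,-0],"roll":-7,"jaw":0},{"travel":[-10,-1,-0],"roll":-7,"jaw":0},{"travel":[-9,-2,-0],"roll":-7,"jaw":0},{"travel":[-10,-2,-0],"roll":-7,"jaw":0},{"travel":[-10,-1,-0],"roll":-7,"jaw":0},{"travel":[-9,-2,-0],"roll":-7,"jaw":0},{"travel":[-10,-2,-0],"roll":-7,"jaw":0},{"travel":[-10,-1,-0],"roll":-7,"jaw":0}
{"travel":[-9,-2,-0],"roll":-7,"jaw":0},{"travel":[-10,-2,-0],"roll":-7,"jaw":0},{"travel":[-10,-1,-0],"roll":-7,"jaw":0},{"travel":[-9,-2,-0],"roll":-7,"jaw":0},{"travel":[-10,-2,-0],"roll":-7,"jaw":0},{"travel":[-10,-1,-0],"roll":-7,"jaw":0},{"travel":[-9,-2,-0],"roll":-7,"jaw":0},{"travel":[-10,-2,-0],"roll":-7,"jaw":0}
end [574.8 159.1  56.5  35.3]
```

Call:
{"api": "apply_moves", "payload": {
  "targets": [
    {"travel": [-8, -2, 0], "roll": 0, "jaw": 0},
    {"travel": [-9, -2, 0], "roll": -7, "jaw": 0},
    {"travel": [-10, -2, 0], "roll": -7, "jaw": 0},
    {"travel": [-10, -1, 0], "roll": -7, "jaw": 0},
    {"travel": [-9, -2, 0], "roll": -7, "jaw": 0},
    {"travel": [-10, -2, 0], "roll": -7, "jaw": 0},
    {"travel": [-10, -1, 0], "roll": -7, "jaw": 0},
    {"travel": [-9, -2, 0], "roll": -7, "jaw": 0},
    {"travel": [-10, -2, 0], "roll": -7, "jaw": 0},
    {"travel": [-10, -1, 0], "roll": -7, "jaw": 0}
  ]
}}

```text
clock: 15.3
tool_pos: [0.6519, 0.1524, 0.0615]
orientation: [-179.9, -0.2, -20.4]
force: [2.7, 0.4, -1.0]
opening: 0.0006
gripper_force: 1.2
```

Call:
{"api": "apply_moves", "payload": {
  "targets": [
    {"travel": [-9, -2, 0], "roll": -7, "jaw": 0},
    {"travel": [-10, -2, 0], "roll": -7, "jaw": 0},
    {"travel": [-10, -1, 0], "roll": -7, "jaw": 0},
    {"travel": [-9, -2, 0], "roll": -7, "jaw": 0},
    {"travel": [-10, -2, 0], "roll": -7, "jaw": 0},
    {"travel": [-10, -1, 0], "roll": -7, "jaw": 0},
    {"travel": [-9, -2, 0], "roll": -7, "jaw": 0},
    {"travel": [0, 0, 0], "roll": 0, "jaw": 0}
  ]
}}

```text
clock: 16.1
tool_pos: [0.5859, 0.1635, 0.0615]
orientation: [-180.0, -0.2, 28.4]
force: [0.2, 0.4, 0.8]
opening: 0.0003
gripper_force: 0.0
```

```bash
python3 - <<'E'
from h import *
c=cur();print(c,Jg(c[:2]/1000),ctrl.get_obs()["force"])
rows(c,[lev(h,-18.5,78,57) for h in (130,135,140,145,150,154,158,161,164,166)])
E
```

```text
[585.89284067 163.48441804  61.49236072  28.39568589] [-30.86492973 148.13372111] [0.19614564 0.44649473 0.78292087]
{"travel":[-6,-0,4],"roll":-2.9,"jaw":0},{"travel":[-7,-2,0],"roll":-5,"jaw":0},{"travel":[-7,-1,0],"roll":-5,"jaw":0},{"travel":[-7,-1,0],"roll":-5,"jaw":0},{"travel":[-7,-2,0],"roll":-5,"jaw":0},{"travel":[-5,-1,0],"roll":-4,"jaw":0},{"travel":[-6,-1,0],"roll":-4,"jaw":0},{"travel":[-4,-1,0],"roll":-3,"jaw":0},{"travel":[-4,-0,0],"roll":-3,"jaw":0},{"travel":[-3,-1,0],"roll":-2,"jaw":0}
end [540.1 131.4  57.5  67.3]
```

Call:
{"api": "apply_moves", "payload": {
  "targets": [
    {"travel": [-6, 0, 2], "roll": -3, "jaw": 0},
    {"travel": [-7, -2, 2], "roll": -5, "jaw": 0},
    {"travel": [-7, -1, 0], "roll": -5, "jaw": 0},
    {"travel": [-7, -1, 0], "roll": -5, "jaw": 0},
    {"travel": [-7, -2, 0], "roll": -5, "jaw": 0},
    {"travel": [-5, -1, 0], "roll": -4, "jaw": 0},
    {"travel": [-6, -1, 0], "roll": -4, "jaw": 0}
  ]
}}

```text
clock: 16.8
tool_pos: [0.5482, 0.1404, 0.0569]
orientation: [179.9, -0.2, 59.2]
force: [0.9, 1.4, 0.7]
opening: 0.0003
gripper_force: 1.2
```

Call:
{"api": "apply_moves", "payload": {
  "targets": [
    {"travel": [-4, -1, 0], "roll": -3, "jaw": 0},
    {"travel": [-4, 0, 0], "roll": -3, "jaw": 0}
  ]
}}

```text
clock: 17.0
tool_pos: [0.5445, 0.1361, 0.0571]
orientation: [179.8, -0.4, 65.2]
force: [-2.4, 23.3, -3.4]
opening: 0.0001
gripper_force: 10.4
```

Call:
{"api": "apply_moves", "payload": {
  "targets": [
    {"travel": [-3, -1, 0], "roll": -2, "jaw": 0},
    {"travel": [-2, 0, 0], "roll": 0, "jaw": 0}
  ]
}}

```text
clock: 17.2
tool_pos: [0.5441, 0.1358, 0.0574]
orientation: [179.7, -0.8, 67.1]
force: [1.1, 33.2, -12.7]
opening: 0.0004
gripper_force: 15.8
```

```bash
python3 - <<'E'
from h import *
c=cur();print(c,Jg(c[:2]/1000),ctrl.get_obs()["force"])
w=lev(165,-19.5,78,57);print(w)
E
```

```text
[544.05887062 135.84987757  57.41775349  67.08910514] [-68.00647973 114.45503139] [  1.05304791  33.20477238 -12.74438399]
[541.42674071 133.79489078  57.          66.2471487 ]
```

The lever stopped hard at about 33 N, so it is at its locked stop. I back off and look.

Call:
{"api": "apply_moves", "payload": {
  "targets": [
    {"travel": [6, 0, 0], "roll": 0, "jaw": 0},
    {"travel": [10, 0, 0], "roll": 0, "jaw": 0},
    {"travel": [10, 0, 0], "roll": 0, "jaw": 0},
    {"travel": [0, 0, -30], "roll": 0, "jaw": 0},
    {"travel": [0, 0, -40], "roll": 0, "jaw": 0},
    {"travel": [10, 20, -40], "roll": 0, "jaw": 0},
    {"travel": [10, 40, -20], "roll": 0, "jaw": 0},
    {"travel": [0, 45, 0], "roll": 0, "jaw": 0},
    {"travel": [0, 0, 0], "roll": 0, "jaw": 0}
  ]
}}

```text
clock: 18.1
tool_pos: [0.6578, 0.1289, 0.1857]
orientation: [179.9, -0.0, 67.0]
force: [-0.7, -0.1, -0.8]
opening: 0.0007
gripper_force: 0.0
```

```bash
python3 - <<'E'
from h import *
c=cur();print(c)
im=ctrl.snapshot("scene");a=cv2.resize(im[120:260,230:390,::-1],(400,350),interpolation=cv2.INTER_CUBIC)
im=ctrl.snapshot("top");b=cv2.resize(im[133:250,270:366,::-1],None,fx=4,fy=4,interpolation=cv2.INTER_CUBIC)
o=np.zeros((468,784,3),np.uint8);o[:350,:400]=a;o[:,400:]=b;cv2.imwrite("pics/s5.png",o)
E
```

```text
[657.81031261 128.92411204 185.68007798  67.01107507]
```

View pics/s5.png

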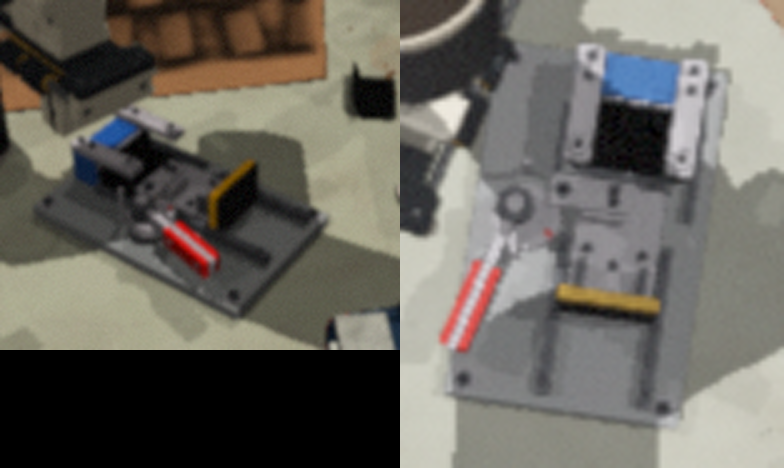

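The bracket is against the blue stop block, the slide is home at about (612,230), and the lever is back with its grip at about (470,305). One check of the lever angle remains.

```bash
python3 - <<'E'
from h import *
im=ctrl.snapshot("top");m=blob(im,(0,120,90),(10,255,255),(270,192,312,228));p=cv2.findNonZero(m)[:,0]
g=np.array([Jg(ray("top",q,.063)) for q in p]);
far=g.mean(0);d=far-[0.9,72.8]
print(len(p),far,"heading",np.degrees(np.arctan2(d[1],d[0])))
v=np.linalg.svd(g-far)[2][0];print(np.degrees(np.arctan2(v[1],v[0])))
E
```

```text
74 [-74.8918726   91.49589279] heading 166.14324643583916
165.04231119121226
```

The heading measures 165–166°, which is the locked stop. Handing in.

```bash
python3 -c "
from plant import ctrl
print(ctrl.close_job())"
```

```text
the job is handed in; nothing more can be done
None
```

The bracket is clamped and the job handed in: the lever went fully to its low-point stop, the slide seated the bracket against the stop block, and the lever is back at its locked stop (heading measured at 165–166°). The hand is clear, with about 18 s of the 72 s used.

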